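# Sort lapping holders by the drag of their discs

### The job

Three identical-looking lapping holders stand on the steel plate, one with its abrasive disc worn smooth, one half worn and one still sharp: only the drag tells them apart. Slide each holder at least three centimetres along the plate to feel how hard it drags, leaving it standing where it stops, and only then put the one that slides most easily upright in the red tray and the one that drags hardest upright in the green tray, leaving the middle one standing on the plate. Press only lightly on the plate (about 20 N scratches it) and do not disturb the other things on the bench.

Things in the scene. Friction and masses are not known exactly. Their poses are not given: they have to be found in the camera images.
- holder_a_grip (a point): Lapping holder: steel block 60 x 60 mm, 2.5 to 32 mm above its support, with a dark wooden handle on top, 32 to 72 mm up, 18 mm wide (own y), 34 mm long (own x). This point: middle of the handle, 52 mm above the support. About 0.85 kg (+-10 %). It stands on a 42 mm abrasive disc caught in its underside with 0.6 mm play. Which disc it has is dealt anew at every start: the letter tells nothing.
- holder_b_grip (a point): Lapping holder just like holder_a, same sizes and point; which disc it has varies. Friction of the discs on the plate: smooth about 0.08, half worn 0.32, sharp 0.80, all together up to 15 % more or less. Pushed low on the block (below about 15 mm) a holder slides flat; pushed high on the handle it may tip.
- holder_c_grip (a point): Lapping holder just like holder_a, same sizes and point; which disc it has varies. Under its own weight alone a holder drags with about 0.7 N (smooth), 2.7 N (half worn) or 6.7 N (sharp), more if it is pressed down. Brisk starts and stops add to or hide the drag: slide slowly and steadily.
- lap_plate: Steel lapping plate fixed on the bench, 280 mm (x) by 340 mm (y), 20 mm thick; origin at the centre of its underside on the bench, so its top is 20 mm above. The holders stand on its half nearer to the robot, about 105 mm apart along y, with free plate beyond them (+x) for about 110 mm from their middles. A firm surface: the three holders together rest on it with about 25 N.
- red_tray_in (a point): Centre of the inner floor of the red open plastic tray, fixed to the bench: 130 x 130 mm outside, walls 5 mm thick and 25 mm high above the bench, inner floor 5 mm above the bench; it stands left or right of the plate
- green_tray_in (a point): Centre of the inner floor of the green open plastic tray, fixed to the bench: 130 x 130 mm outside, walls 5 mm thick and 25 mm high above the bench, inner floor 5 mm above the bench; it stands left or right of the plate
- brass_block_center (a point): Bystander: centre of a loose 25 mm brass cube on the plate's far edge.
- loupe_center (a point): Bystander: centre of a black eye loupe, 42 mm across, 28 mm high, behind the plate.
- flux_jar_center (a point): Bystander: centre of an amber jar, 52 mm across, 60 mm high, behind the plate.
- ring_box_center (a point): Bystander: centre of a blue ring box, 50 x 50 x 36 mm, behind the plate.
- bench_hammer_grip (a point): Bystander: handle of a hammer lying at the right of the bench.
- graver_grip (a point): Bystander: red handle of a graver lying at the left of the bench.

How it is judged:
By the outcome, as a careful person would: the job done as asked, in the order asked, and still so for the second after the job is handed in, with the robot touching nothing.
It also fails if it takes over 72 s, if anything falls off the work surface, if the arm or the gripper's body presses on something with over 40 N, if the wrist force passes 120 N, or if a joint passes its speed limit or range.

### The arm

A 6-joint arm with a two-finger parallel gripper is mounted at the origin on the work surface. World frame = base frame: x ahead of the robot, y to its left, z up, the work surface at z = 0. Lengths are in m, angles in rad, forces in N, time in s.
With the tool pointing down it reaches from about 0.3 to 0.775 m from the base axis. Payload 14.6 kg.
Tool frame: the origin (TCP) lies at the very end of the fingers, on their centre line; the grasp point (between the pads) lies 19 mm behind it; z points along the fingers, y is the line along which they close (so a half turn about z gives the same grasp; the last joint's range is limited). The gripper opens to 94 mm and grips with 3 to 60 N. Pads are 16 mm wide; open, the fingers measure 119 mm over their backs; the gripper's body (75 mm by 177 mm) begins 78 mm behind the grasp point.
Start: joints at [-1.175, 0.3, 1.521, -0, 1.321, -0.067], TCP at [0.246, -0.492, 0.205] pointing down, gripper open.
Joint ranges: [-3.03, 3.03], [-0.79, 2.21], [0.23, 2.52], [-1.04, 4.18], [0, 3.07], [-2.55, 2.55]. Speed limits (rad/s): [2.22, 2.22, 2.57, 3.14, 3.14, 3.14].

### API

Orientations are given as [roll, pitch, yaw] about the fixed x, y, z axes, in that order (R = Rz(yaw) Ry(pitch) Rx(roll)).
In Python, from station import ctrl gives the robot as it stands.
- The arm moves only by the tool move_arm, never from a script. Its argument "increments" is a list of rows, each a list of 7 numbers: the opening, from 0 (shut) to 1 (fully open), then the shift along the tool's x, y, z in units of 50 mm (1.0 is 50 mm), then the turn, a rotation vector about the tool's x, y, z in rad. In form: [[claw, tx, ty, tz, rx, ry, rz], ...]. A call has 1 to 20 rows; each row shifts and turns the commanded pose from where the row before left it, along the tool's axes as they then stand; what a row does not reach is not made up. A row lasts 1/10 s, in which the tool goes at most 50 mm and 8.59 degrees, less where a joint would pass 70% of its speed; a pose out of reach is approached as far as the arm can. A call is refused whole if a number of a shift passes 1 or a number of a turn 0.15, either way. A call with a gripper value outside its range is refused whole. The fingers move at their own pace and stop on an object; "force" is the grip in N (left out, the last holds). Time passes only in rows, so rows that do not move let the fingers close. It gives the time, the measured TCP pose, the force, the opening and the grip force at its end, in the units of the state.
- ctrl.get_obs(): the state, without advancing time (a new reading comes with each control period).
- ctrl.camera(name): name is "side" or "top" or "wrist"; returns a dict with "color" (420x560x3 uint8, blue, green, red), "K" (3x3 intrinsics, pixels), "pose" (4x4, takes a point from camera to world coordinates); the wrist camera has in their place "tool_from_camera" (4x4, takes a point from camera to tool coordinates, whose origin is the TCP and whose axes are the flange's). Camera axes: x right, y down, z forward; pixel columns grow to the right and rows downward; lengths in m; the calibration is good to about 2 mm. A picture is of the moment at which its call begins: read the wrist's pose just before it. There is no depth.
- ctrl.hand_in(): hands the job in; it is judged then, once.
Trained networks look in a picture, given as the dict that the camera call returned (one of the last four; its "shot" number tells which), for a name from the list of things; names that differ only in an ending like _2 or _b are one class to them, and where a whole thing is asked for, a point or a joint stands for the part that bears it (a point fixed in the world has none). Each returns a list of dicts, best first, with "conf" (0 to 1); they miss things now and then, are a little off and sometimes report something else, mostly with a low value. They report only what shows in the picture. A call takes as long as a camera call.
- ctrl.cut_out(name, picture): "mask" (420x560 bool, what is visible of it) and "centre" ([row, column] in pixels, amid what is visible of it).
The state is a dict: "time_s": time; "qpos": joint angles; "joint_vel": joint speeds; "tau": joint torques, N m; "ee_pos": TCP position; "eef_rot": TCP orientation; "force": force on the tool from outside, world axes, zero at the start; "moment": the same for the moment, N m; "grip_width": finger opening in m; "grip_force": force on a finger pad.
Only numpy, scipy, OpenCV 4.12 (cv2) and the standard library are available. Lean on these libraries where they do the work, as an engineer would, in place of code of your own. Each camera call takes 0.05 s, during which the arm holds its last target. There are 200 camera calls.

## Working session

There is one attempt and no reset: what is moved stays moved. The work goes in short steps, Python scripts to look and compute and a tool call to move; the robot and the scene stay as the last step left them, time stands still between calls to the robot, and variables do not carry over. Pictures are saved under pics/ and viewed, at most 10 in all, crops included, and the job is handed in when it is done.

Besides the shell and the picture viewer there is one more tool, called after "Emit:" as name([rows], argument=value, ...), one row to a line, values as JSON. move_arm: Moves the arm, as the interface text tells. Its arguments: {"type":"object","properties":{"increments":{"type":"array","items":{"type":"array","items":{"type":"number"}}},"force":{"type":"number"}},"required":["increments"]}

```bash
mkdir -p pics; cat > h.py <<'E'
import numpy as np, cv2
from station import ctrl
def ray(pic,rc,z):
    K=pic["K"];T=pic["pose"]
    d=T[:3,:3]@np.linalg.solve(K,[rc[1],rc[0],1.]);o=T[:3,3]
    return o+d*(z-o[2])/d[2]
def show(o=None):
    o=o or ctrl.get_obs()
    print(o["time_s"],np.round(o["ee_pos"],4),np.round(o["eef_rot"],3),"F",np.round(o["force"],2),"w",round(o["grip_width"],4),o["grip_force"])
E
python3 - <<'E'
from h import *
show()
for n in ["top","side"]:
    p=ctrl.camera(n); cv2.imwrite(f"pics/{n}1.png",p["color"])
    print(n,np.round(p["pose"],3).tolist())
    for k,z in [("holder_a_grip",.072),("red_tray_in",.005),("green_tray_in",.005),("lap_plate",.02),("brass_block_center",.03)]:
        for d in ctrl.cut_out(k,p)[:4]:
            m=d["mask"]; print(k,round(d["conf"],2),np.round(d["centre"]),np.round(ray(p,d["centre"],z),3),m.sum())
E
```

```text
0.0 [ 0.2455 -0.4919  0.2049] [-3.14  -0.     0.463] F [-0.08  0.39 -0.7 ] w 0.094 0.0
top [[-0.028, -0.996, 0.087, 0.526], [-0.999, 0.03, 0.021, -0.025], [-0.024, -0.086, -0.996, 1.168], [0.0, 0.0, 0.0, 1.0]]
holder_a_grip 0.88 [266. 312.] [ 0.467 -0.1    0.072] 563
holder_a_grip 0.43 [173. 190.] [0.72  0.213 0.072] 350
red_tray_in 0.91 [251. 165.] [0.518 0.297 0.005] 2416
red_tray_in 0.59 [244. 268.] [0.529 0.015 0.005] 11178
green_tray_in 0.75 [238. 388.] [ 0.535 -0.313  0.005] 2517
green_tray_in 0.18 [161. 286.] [ 0.757 -0.042  0.005] 167
lap_plate 0.68 [243. 267.] [0.53  0.015 0.02 ] 11608
brass_block_center 0.5 [204. 237.] [0.638 0.093 0.03 ] 97
side [[0.978, -0.119, 0.173, 0.357], [-0.21, -0.55, 0.808, -1.261], [-0.001, -0.827, -0.563, 0.941], [0.0, 0.0, 0.0, 1.0]]
holder_a_grip 0.91 [241. 222.] [ 0.459 -0.133  0.072] 601
green_tray_in 0.66 [175. 290.] [0.743 0.275 0.005] 283
green_tray_in 0.62 [301. 266.] [ 0.541 -0.314  0.005] 2347
lap_plate 0.87 [231. 245.] [ 0.535 -0.034  0.02 ] 5380
brass_block_center 0.48 [196. 268.] [0.633 0.118 0.03 ] 88
```

```bash
python3 -c "
import cv2
a=cv2.imread('pics/top1.png')[120:340,110:450]
cv2.imwrite('pics/top1c.png',cv2.resize(a,None,fx=2.3,fy=2.3,interpolation=2))"
```

```text
(no output)
```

View pics/top1c.png

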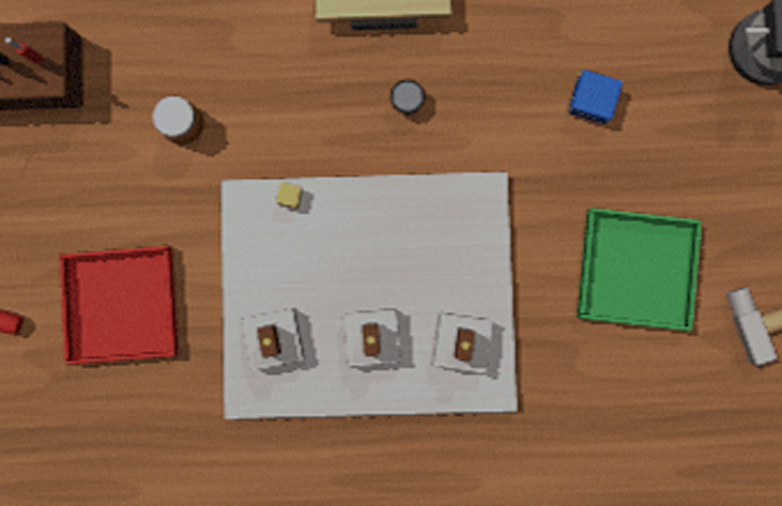

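View pics/side1.png

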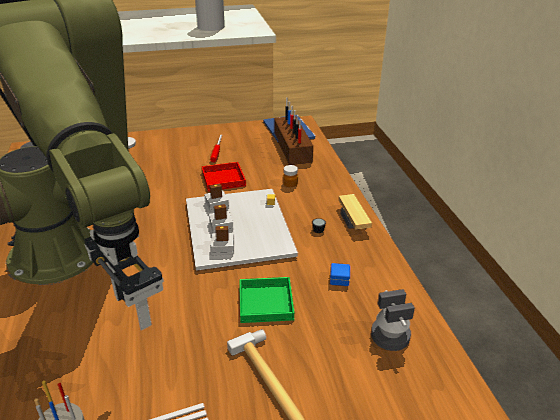

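The top view shows three holders in a row on the near half of the plate, handles at crop (268,341), (371,340) and (465,345). Red tray is on the left, green tray on the right, and the brass cube sits at the far left of the plate. Next I segment the handles.

```bash
python3 - <<'E'
from h import *
p=ctrl.camera("top");im=p["color"]
hsv=cv2.cvtColor(im,cv2.COLOR_BGR2HSV)
pl=np.zeros(im.shape[:2],np.uint8);pl[200:300,208:328]=1
m=((hsv[...,1]>90)&(hsv[...,2]<140)&(pl>0)).astype(np.uint8)
n,l,s,c=cv2.connectedComponentsWithStats(m)
for i in range(1,n):
    if s[i,4]<30: continue
    pts=np.argwhere(l==i)
    W=np.array([ray(p,q,.082)[:2] for q in pts]);e=cv2.minAreaRect((W*1000).astype(np.float32))
    w,v=np.linalg.eigh(np.cov(W.T));a=v[:,1]*np.sign(v[0,1])
    print(s[i,4],np.round(c[i]),np.round(W.mean(0),4),e,"yaw",np.degrees(np.arctan2(a[1],a[0])))
for k,lo,hi in(("red",(0,150,60),(8,255,255)),("green",(45,100,40),(80,255,255))):
    m=cv2.inRange(hsv,lo,hi);m[:200]=0;m[:,:130]=0
    n,l,s,c=cv2.connectedComponentsWithStats(m);i=1+np.argmax(s[1:,4])
    q=np.array([ray(p,x,.02)[:2] for x in np.argwhere(l==i)])*1000
    print(k,cv2.minAreaRect(q.astype(np.float32)))
E
```

```text
76 [271. 267.] [0.4683 0.0051] ((467.8568115234375, 5.201348304748535), (15.310041427612305, 32.870391845703125), 88.43643188476562) yaw 2.2753733802243064
87 [227. 268.] [0.4697 0.1186] ((469.6849365234375, 118.71907043457031), (31.38942527770996, 19.066373825073242), 10.382340431213379) yaw 9.400921824185135
85 [311. 270.] [ 0.4599 -0.0973] ((459.6656799316406, -97.34381103515625), (17.495943069458008, 32.76104736328125), 78.45807647705078) yaw -8.20133167131172
red ((513.631591796875, 304.4924011230469), (132.33349609375, 137.76316833496094), 2.954476833343506)
green ((538.8416137695312, -309.912841796875), (133.75201416015625, 130.23709106445312), 81.87381744384766)
```

Emit:
move_arm([
  [0.3,0,0,0,0,0,0.121],
  [0.3,0,0,0,0,0,0.121],
  [0.3,0,0,0,0,0,0.121],
  [0.3,0,0,0,0,0,0.121],
  [0.3,0,0,0,0,0,0.122],
  [0.3,0.168,-0.7,0,0,0,0],
  [0.3,0.168,-0.7,0,0,0,0],
  [0.3,0.168,-0.7,0,0,0,0],
  [0.3,0.168,-0.7,0,0,0,0],
  [0.3,0.168,-0.7,0,0,0,0],
  [0.3,0.168,-0.7,0,0,0,0],
  [0.3,0.168,-0.7,0,0,0,0],
  [0.3,0.168,-0.7,0,0,0,0],
  [0.3,0.168,-0.7,0,0,0,0],
  [0.3,0.168,-0.7,0,0,0,0],
  [0.3,0.168,-0.7,0,0,0,0],
  [0.3,0.168,-0.7,0,0,0,0],
  [0.3,0,0,0,0,0,0],
  [0.3,0,0,0,0,0,0],
])

```text
time_s: 2.55
ee_pos: [0.4053, -0.0906, 0.2055]
eef_rot: [3.141, 0.0, -0.141]
force: [-1.0, -0.3, -0.3]
grip_width: 0.0281
grip_force: 0.0
```

```bash
cat >> h.py <<'E'
def go(x,y,z,yaw,o=None):
    o=o or ctrl.get_obs(); from scipy.spatial.transform import Rotation as R
    T=R.from_euler('z',yaw)*R.from_euler('x',np.pi)
    t=T.inv().apply(np.array([x,y,z])-o["ee_pos"])/.05
    C=R.from_euler('xyz',o["eef_rot"])
    print("turn",np.round((C.inv()*T).as_rotvec(),3),"then shift units",np.round(t,3))
def wray(p,o,rc,z):
    from scipy.spatial.transform import Rotation as R
    A=np.eye(4);A[:3,:3]=R.from_euler('xyz',o["eef_rot"]).as_matrix();A[:3,3]=o["ee_pos"]
    return ray({"K":p["K"],"pose":A@p["tool_from_camera"]},rc,z)
def handles(o,p,z=.082,amin=100):
    hsv=cv2.cvtColor(p["color"],cv2.COLOR_BGR2HSV)
    for d in ctrl.cut_out("holder_a_grip",p):
        if d["conf"]<.3: continue
        mk=d["mask"]&(hsv[...,1]>90)&(hsv[...,2]<140)
        q=np.argwhere(mk)
        if len(q)<20: continue
        W=np.array([wray(p,o,x,z)[:2] for x in q])*1000
        print("handle",round(d["conf"],2),len(q),np.round(d["centre"]),[np.round(v,1) for v in cv2.minAreaRect(W.astype(np.float32))])
E
python3 - <<'E'
from h import *
o=ctrl.get_obs();show(o)
p=ctrl.camera("wrist");cv2.imwrite("pics/w1.png",p["color"]);handles(o,p)
go(.4055,-.089,.032,-.143,o)
E
```

```text
2.55 [ 0.4053 -0.0906  0.2055] [ 3.141  0.    -0.141] F [-0.95 -0.35 -0.35] w 0.0281 0.0
handle 0.81 718 [135. 283.] [array([459.5, -98. ]), array([16.9, 34. ]), np.float64(81.5)]
turn [0.    0.    0.002] then shift units [ 0.    -0.032  3.47 ]
```

View pics/w1.png

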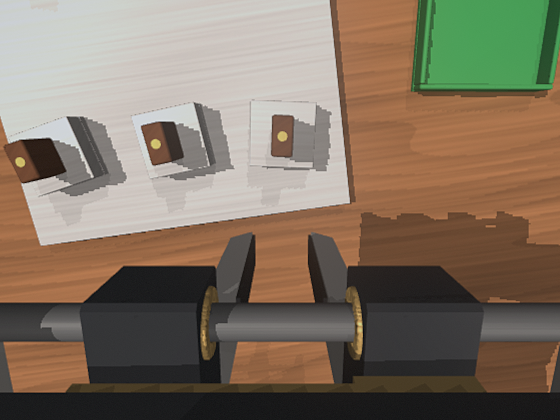

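The wrist view shows the right holder at (283,135), squared up between the fingers at x≈281. I descend behind it.

Emit:
move_arm([
  [0.3,0,0,0.6,0,0,0],
  [0.3,0,0,0.6,0,0,0],
  [0.3,0,0,0.6,0,0,0],
  [0.3,0,0,0.6,0,0,0],
  [0.3,0,0,0.6,0,0,0],
  [0.3,0,0,0.3,0,0,0],
  [0.3,0,0,0.17,0,0,0],
  [0.3,0,0,0,0,0,0],
  [0.3,0,0,0,0,0,0],
  [0.3,0.08,0,0,0,0,0],
  [0.3,0.08,0,0,0,0,0],
  [0.3,0.08,0,0,0,0,0],
])

```text
time_s: 3.85
ee_pos: [0.4178, -0.0927, 0.0324]
eef_rot: [3.141, -0.001, -0.143]
force: [0.0, 0.4, 0.3]
grip_width: 0.0284
grip_force: 0.0
```

Emit:
move_arm([
  [0.3,0.08,0,0,0,0,0],
  [0.3,0.08,0,0,0,0,0],
  [0.3,0.08,0,0,0,0,0],
  [0.3,0.08,0,0,0,0,0],
  [0.3,0.08,0,0,0,0,0],
])

```text
time_s: 4.35
ee_pos: [0.4372, -0.0954, 0.0319]
eef_rot: [-3.142, 0.0, -0.143]
force: [-2.4, 0.3, 1.5]
grip_width: 0.028
grip_force: 1.0
```

Emit:
move_arm([
  [0.3,0.08,0,0,0,0,0],
  [0.3,0.08,0,0,0,0,0],
  [0.3,0.08,0,0,0,0,0],
])

```text
time_s: 4.65
ee_pos: [0.4491, -0.0971, 0.0319]
eef_rot: [-3.142, 0.0, -0.143]
force: [-1.7, -0.0, 1.3]
grip_width: 0.0285
grip_force: 1.0
```

Emit:
move_arm([
  [0.3,0.08,0,0,0,0,0],
  [0.3,0.08,0,0,0,0,0],
])

```text
time_s: 4.85
ee_pos: [0.457, -0.0983, 0.0319]
eef_rot: [3.142, 0.0, -0.143]
force: [-2.7, 0.1, 1.0]
grip_width: 0.0279
grip_force: 1.0
```

Emit:
move_arm([
  [0.3,0.08,0,0,0,0,0],
  [0.3,0.08,0,0,0,0,0],
])

```text
time_s: 5.05
ee_pos: [0.465, -0.0994, 0.0319]
eef_rot: [-3.142, 0.0, -0.143]
force: [-2.3, -0.0, 0.6]
grip_width: 0.0284
grip_force: 1.0
```

Emit:
move_arm([
  [0.3,0.08,0,0,0,0,0],
  [0.3,0.08,0,0,0,0,0],
])

```text
time_s: 5.25
ee_pos: [0.4729, -0.1006, 0.0319]
eef_rot: [-3.142, 0.0, -0.143]
force: [-2.2, -0.4, 0.3]
grip_width: 0.0282
grip_force: 1.0
```

Emit:
move_arm([
  [0.3,0.08,0,0,0,0,0],
  [0.3,0.05,0,0,0,0,0],
  [0.3,0.02,0,0,0,0,0],
  [0.3,-0.1,0,0,0,0,0],
  [0.3,-0.4,0,0,0,0,0],
  [0.3,-0.4,0,0,0,0,0],
  [0.3,0,0,-0.5,0,0,0],
  [0.3,0,0,-0.7,0,0,0],
  [0.3,0,0,-0.7,0,0,0],
  [0.3,0,0,-0.7,0,0,0],
  [0.3,0,0,0,0,0,0],
  [0.3,0,0,0,0,0,0],
])

```text
time_s: 6.45
ee_pos: [0.4353, -0.0952, 0.162]
eef_rot: [3.141, -0.001, -0.143]
force: [0.2, -0.3, -0.1]
grip_width: 0.0282
grip_force: 0.0
```

```bash
python3 - <<'E'
from h import *
o=ctrl.get_obs();show(o)
p=ctrl.camera("wrist");handles(o,p)
go(.468-.055,.005-.0022,.032,.04,o)
E
```

```text
6.45 [ 0.4353 -0.0952  0.162 ] [ 3.141e+00 -1.000e-03 -1.430e-01] F [ 0.16 -0.34 -0.07] w 0.0282 0.0
handle 0.6 1069 [ 98. 280.] [array([ 519.8, -105.5]), array([16.9, 33.8]), np.float64(82.2)]
turn [ 0.    -0.001 -0.183] then shift units [-0.368 -1.975  2.6  ]
```

Emit:
move_arm([
  [0.3,0,0,0,0,0,-0.092],
  [0.3,0,0,0,0,0,-0.092],
  [0.3,-0.09,-0.5,0,0,0,0],
  [0.3,-0.09,-0.5,0,0,0,0],
  [0.3,-0.09,-0.5,0,0,0,0],
  [0.3,-0.09,-0.48,0,0,0,0],
  [0.3,0,0,0,0,0,0],
  [0.3,0,0,0,0,0,0],
])

```text
time_s: 7.35
ee_pos: [0.4131, 0.0031, 0.1611]
eef_rot: [-3.142, 0.001, 0.042]
force: [0.7, 0.4, 1.1]
grip_width: 0.0283
grip_force: 0.0
```

```bash
python3 - <<'E'
from h import *
o=ctrl.get_obs();show(o)
p=ctrl.camera("wrist");handles(o,p)
go(.468-.055,.005-.0022,.032,.04,o)
E
```

```text
7.35 [0.4131 0.0031 0.1611] [-3.142e+00  1.000e-03  4.200e-02] F [0.68 0.37 1.06] w 0.0283 0.0
handle 0.74 1182 [ 79. 424.] [array([ 520.4, -110. ]), array([17.7, 34. ]), np.float64(81.2)]
turn [-0.     0.001  0.002] then shift units [-2.000e-03  6.000e-03  2.582e+00]
```

Emit:
move_arm([
  [0.3,0,0,0.6,0,0,0],
  [0.3,0,0,0.6,0,0,0],
  [0.3,0,0,0.6,0,0,0],
  [0.3,0,0,0.5,0,0,0],
  [0.3,0,0,0.28,0,0,0],
  [0.3,0,0,0,0,0,0],
  [0.3,0,0,0,0,0,0],
  [0.3,0.08,0,0,0,0,0],
  [0.3,0.08,0,0,0,0,0],
  [0.3,0.08,0,0,0,0,0],
])

```text
time_s: 8.45
ee_pos: [0.4262, 0.0035, 0.0335]
eef_rot: [3.141, -0.001, 0.041]
force: [0.2, -0.5, 0.2]
grip_width: 0.0281
grip_force: 0.0
```

Emit:
move_arm([
  [0.3,0.08,0,0,0,0,0],
  [0.3,0.08,0,0,0,0,0],
  [0.3,0.08,0,0,0,0,0],
  [0.3,0.08,0,0,0,0,0],
  [0.3,0.08,0,0,0,0,0],
])

```text
time_s: 8.95
ee_pos: [0.4445, 0.0044, 0.0328]
eef_rot: [-3.141, 0.003, 0.041]
force: [-9.6, 0.2, 7.5]
grip_width: 0.0283
grip_force: 4.7
```

Emit:
move_arm([
  [0.3,0.08,0,0,0,0,0],
  [0.3,0.08,0,0,0,0,0],
  [0.3,0.08,0,0,0,0,0],
])

```text
time_s: 9.25
ee_pos: [0.4565, 0.0049, 0.0328]
eef_rot: [-3.141, 0.003, 0.041]
force: [-9.4, -0.6, 6.8]
grip_width: 0.0282
grip_force: 4.7
```

Emit:
move_arm([
  [0.3,0.08,0,0,0,0,0],
  [0.3,0.08,0,0,0,0,0],
])

```text
time_s: 9.45
ee_pos: [0.4645, 0.0052, 0.0328]
eef_rot: [-3.141, 0.003, 0.041]
force: [-8.3, -0.2, 6.9]
grip_width: 0.0281
grip_force: 4.7
```

Emit:
move_arm([
  [0.3,0.08,0,0,0,0,0],
  [0.3,0.08,0,0,0,0,0],
  [0.3,0.08,0,0,0,0,0],
])

```text
time_s: 9.75
ee_pos: [0.4765, 0.0057, 0.0328]
eef_rot: [-3.141, 0.003, 0.041]
force: [-7.9, 0.0, 7.2]
grip_width: 0.0281
grip_force: 4.7
```

Emit:
move_arm([
  [0.3,0.05,0,0,0,0,0],
  [0.3,0.02,0,0,0,0,0],
  [0.3,0.0,0,0,0,0,0],
  [0.3,-0.1,0,0,0,0,0],
  [0.3,-0.4,0,0,0,0,0],
  [0.3,-0.4,0,0,0,0,0],
  [0.3,0,0,-0.5,0,0,0],
  [0.3,0,0,-0.7,0,0,0],
  [0.3,0,0,-0.7,0,0,0],
  [0.3,0,0,-0.7,0,0,0],
  [0.3,0,0,0,0,0,0],
  [0.3,0,0,0,0,0,0],
])

```text
time_s: 10.95
ee_pos: [0.436, 0.0039, 0.163]
eef_rot: [3.141, -0.001, 0.041]
force: [0.4, -0.7, -0.3]
grip_width: 0.0282
grip_force: 0.0
```

```bash
python3 - <<'E'
from h import *
o=ctrl.get_obs();show(o)
p=ctrl.camera("wrist");handles(o,p)
go(.4695-.0542,.118-.0091,.032,.165,o)
E
```

```text
10.95 [0.436  0.0039 0.163 ] [ 3.141e+00 -1.000e-03  4.100e-02] F [ 0.41 -0.71 -0.3 ] w 0.0282 0.0
handle 0.89 1084 [107. 421.] [array([ 519.6, -110.1]), array([17.5, 33.9]), np.float64(81.6)]
turn [ 0.    -0.001 -0.124] then shift units [-0.063 -2.139  2.62 ]
```

Emit:
move_arm([
  [0.3,0,0,0,0,0,-0.124],
  [0.3,-0.02,-0.53,0,0,0,0],
  [0.3,-0.02,-0.54,0,0,0,0],
  [0.3,-0.02,-0.54,0,0,0,0],
  [0.3,0,-0.53,0,0,0,0],
  [0.3,0,0,0,0,0,0],
  [0.3,0,0,0,0,0,0],
])

```text
time_s: 11.75
ee_pos: [0.415, 0.109, 0.162]
eef_rot: [3.141, 0.002, 0.166]
force: [0.2, -0.7, -1.0]
grip_width: 0.0283
grip_force: 0.0
```

```bash
python3 - <<'E'
from h import *
o=ctrl.get_obs();show(o)
p=ctrl.camera("wrist");handles(o,p);cv2.imwrite("pics/w2.png",p["color"])
go(.4695-.0542,.118-.0091,.032,.165,o)
E
```

```text
11.75 [0.415 0.109 0.162] [3.141e+00 2.000e-03 1.660e-01] F [ 0.16 -0.67 -1.02] w 0.0283 0.0
turn [0.    0.002 0.001] then shift units [0.006 0.003 2.6  ]
```

View pics/w2.png

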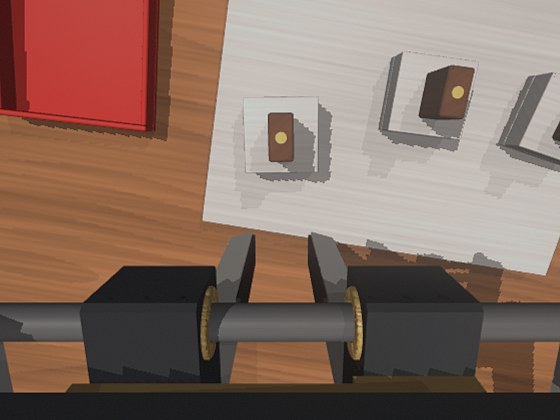

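The left holder sits at (281,137), square to the fingers, so I push it too.

Emit:
move_arm([
  [0.3,0,0,0.6,0,0,0],
  [0.3,0,0,0.6,0,0,0],
  [0.3,0,0,0.6,0,0,0],
  [0.3,0,0,0.5,0,0,0],
  [0.3,0,0,0.3,0,0,0],
  [0.3,0,0,0,0,0,0],
  [0.3,0,0,0,0,0,0],
  [0.3,0.06,0,0,0,0,0],
  [0.3,0.06,0,0,0,0,0],
  [0.3,0.06,0,0,0,0,0],
  [0.3,0.06,0,0,0,0,0],
])

```text
time_s: 12.95
ee_pos: [0.4277, 0.111, 0.0333]
eef_rot: [-3.142, -0.001, 0.165]
force: [0.1, 0.3, -0.2]
grip_width: 0.0285
grip_force: 0.0
```

Emit:
move_arm([
  [0.3,0.06,0,0,0,0,0],
  [0.3,0.06,0,0,0,0,0],
  [0.3,0.06,0,0,0,0,0],
  [0.3,0.06,0,0,0,0,0],
  [0.3,0.06,0,0,0,0,0],
  [0.3,0.06,0,0,0,0,0],
])

```text
time_s: 13.55
ee_pos: [0.4451, 0.1139, 0.0329]
eef_rot: [3.142, 0.0, 0.165]
force: [-3.8, 0.2, 0.9]
grip_width: 0.0281
grip_force: 1.7
```

Emit:
move_arm([
  [0.3,0.06,0,0,0,0,0],
  [0.3,0.06,0,0,0,0,0],
  [0.3,0.06,0,0,0,0,0],
  [0.3,0.06,0,0,0,0,0],
])

```text
time_s: 13.95
ee_pos: [0.457, 0.1159, 0.0329]
eef_rot: [-3.142, 0.0, 0.165]
force: [-3.3, -0.6, 0.9]
grip_width: 0.028
grip_force: 1.5
```

Emit:
move_arm([
  [0.3,0.06,0,0,0,0,0],
  [0.3,0.06,0,0,0,0,0],
  [0.3,0.06,0,0,0,0,0],
  [0.3,0.06,0,0,0,0,0],
])

```text
time_s: 14.35
ee_pos: [0.4688, 0.1179, 0.0329]
eef_rot: [-3.142, 0.0, 0.165]
force: [-2.9, -1.1, -0.7]
grip_width: 0.0285
grip_force: 1.3
```

Emit:
move_arm([
  [0.3,0.06,0,0,0,0,0],
  [0.3,0.06,0,0,0,0,0],
  [0.3,0.06,0,0,0,0,0],
])

```text
time_s: 14.65
ee_pos: [0.4778, 0.1194, 0.0329]
eef_rot: [-3.142, 0.0, 0.165]
force: [-2.2, -0.7, -1.1]
grip_width: 0.0282
grip_force: 1.3
```

Emit:
move_arm([
  [0.3,0.05,0,0,0,0,0],
  [0.3,0.03,0,0,0,0,0],
  [0.3,0.02,0,0,0,0,0],
  [0.3,0.0,0,0,0,0,0],
  [0.3,-0.1,0,0,0,0,0],
  [0.3,-0.4,0,0,0,0,0],
  [0.3,-0.4,0,0,0,0,0],
  [0.3,0,0,-0.5,0,0,0],
  [0.3,0,0,-0.7,0,0,0],
  [0.3,0,0,-0.7,0,0,0],
  [0.3,0,0,-0.7,0,0,0],
  [0.3,0,0,0,0,0,0],
  [0.3,0,0,0,0,0,0],
])

```text
time_s: 15.95
ee_pos: [0.4381, 0.1128, 0.1631]
eef_rot: [-3.142, -0.002, 0.165]
force: [-0.6, 0.3, -0.8]
grip_width: 0.0284
grip_force: 0.0
```

```bash
cat >> h.py <<'E'
def browns(o,p,z=.092):
    hsv=cv2.cvtColor(p["color"],cv2.COLOR_BGR2HSV)
    # yellow dot on handle tops
    m=cv2.inRange(hsv,(22,90,90),(35,255,255));m[230:]=0
    n,l,s,c=cv2.connectedComponentsWithStats(m)
    for i in range(1,n):
        if s[i,4]>30: print("dot",s[i,4],np.round(c[i]),np.round(wray(p,o,c[i][::-1],z),4))
E
python3 - <<'E'
from h import *
o=ctrl.get_obs();show(o)
p=ctrl.camera("wrist");handles(o,p);browns(o,p);cv2.imwrite("pics/w3.png",p["color"])
E
```

```text
15.95 [0.4381 0.1128 0.1631] [-3.142e+00 -2.000e-03  1.650e-01] F [-0.63  0.35 -0.79] w 0.0284 0.0
dot 108 [281.  95.] [0.5212 0.128  0.092 ]
dot 82 [452. 127.] [0.5193 0.0068 0.092 ]
```

View pics/w3.png

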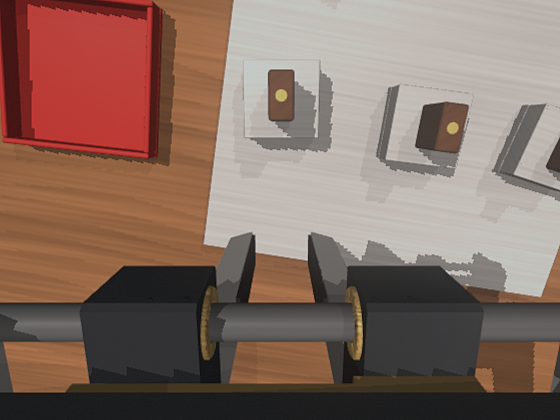

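L (≈3 N) and R (≈2.3 N) are too close to call, though M (≈9 N) is clearly sharp. I'll push L and R again, slower and with more readings.

Emit:
move_arm([
  [0.3,0,0,0.6,0,0,0],
  [0.3,0,0,0.6,0,0,0],
  [0.3,0,0,0.6,0,0,0],
  [0.3,0,0,0.5,0,0,0],
  [0.3,0,0,0.32,0,0,0],
  [0.3,0.3,0,0,0,0,0],
  [0.3,0.3,0,0,0,0,0],
  [0.3,0.1,0,0,0,0,0],
  [0.3,0.04,0,0,0,0,0],
  [0.3,0.04,0,0,0,0,0],
])

```text
time_s: 17.05
ee_pos: [0.4759, 0.1191, 0.0315]
eef_rot: [3.142, 0.001, 0.165]
force: [0.0, 0.1, 0.7]
grip_width: 0.0279
grip_force: 0.0
```

Emit:
move_arm([
  [0.3,0.04,0,0,0,0,0],
])

```text
time_s: 17.15
ee_pos: [0.4781, 0.1194, 0.0318]
eef_rot: [-3.142, 0.0, 0.165]
force: [0.5, -0.8, 0.3]
grip_width: 0.0285
grip_force: 0.0
```

Emit:
move_arm([
  [0.3,0.04,0,0,0,0,0],
  [0.3,0.04,0,0,0,0,0],
  [0.3,0.04,0,0,0,0,0],
  [0.3,0.04,0,0,0,0,0],
  [0.3,0.04,0,0,0,0,0],
])

```text
time_s: 17.65
ee_pos: [0.4883, 0.1211, 0.0319]
eef_rot: [-3.142, 0.0, 0.165]
force: [-3.6, -0.6, 1.8]
grip_width: 0.0278
grip_force: 1.9
```

Emit:
move_arm([
  [0.3,0.04,0,0,0,0,0],
])

```text
time_s: 17.75
ee_pos: [0.4904, 0.1215, 0.0319]
eef_rot: [3.142, 0.0, 0.165]
force: [-3.7, -0.7, 2.7]
grip_width: 0.0284
grip_force: 1.9
```

Emit:
move_arm([
  [0.3,0.04,0,0,0,0,0],
])

```text
time_s: 17.85
ee_pos: [0.4924, 0.1218, 0.0319]
eef_rot: [-3.142, 0.0, 0.165]
force: [-3.9, -1.3, 2.6]
grip_width: 0.0284
grip_force: 1.9
```

Emit:
move_arm([
  [0.3,0.04,0,0,0,0,0],
])

```text
time_s: 17.95
ee_pos: [0.4944, 0.1221, 0.0319]
eef_rot: [-3.142, 0.0, 0.165]
force: [-4.5, -0.7, 2.1]
grip_width: 0.028
grip_force: 1.9
```

Emit:
move_arm([
  [0.3,0.04,0,0,0,0,0],
])

```text
time_s: 18.05
ee_pos: [0.4964, 0.1225, 0.0319]
eef_rot: [-3.142, 0.0, 0.165]
force: [-3.9, 0.0, 2.9]
grip_width: 0.0286
grip_force: 1.9
```

Emit:
move_arm([
  [0.3,0.04,0,0,0,0,0],
])

```text
time_s: 18.15
ee_pos: [0.4984, 0.1228, 0.0319]
eef_rot: [3.142, 0.0, 0.165]
force: [-4.4, -0.3, 2.5]
grip_width: 0.0281
grip_force: 1.9
```

Emit:
move_arm([
  [0.3,0.04,0,0,0,0,0],
])

```text
time_s: 18.25
ee_pos: [0.5004, 0.1231, 0.0319]
eef_rot: [-3.142, 0.0, 0.165]
force: [-3.3, -0.6, 2.9]
grip_width: 0.028
grip_force: 1.9
```

Emit:
move_arm([
  [0.3,0.02,0,0,0,0,0],
  [0.3,0,0,0,0,0,0],
  [0.3,-0.1,0,0,0,0,0],
  [0.3,-0.4,0,0,0,0,0],
  [0.3,-0.4,0,0,0,0,0],
  [0.3,0,0,-0.6,0,0,0],
  [0.3,0,0,-0.7,0,0,0],
  [0.3,0,0,-0.7,0,0,0],
  [0.3,0,0,-0.6,0,0,0.103],
  [0.3,0,0,0,0,0,0.103],
  [0.3,0,0,0,0,0,0.102],
  [0.3,0.1,0.6,0,0,0,0],
  [0.3,0.1,0.6,0,0,0,0],
  [0.3,0.1,0.6,0,0,0,0],
  [0.3,0.1,0.6,0,0,0,0],
  [0.3,0.1,0.6,0,0,0,0],
  [0.3,0.1,0.6,0,0,0,0],
  [0.3,0.1,0.6,0,0,0,0],
  [0.3,0,0,0,0,0,0],
  [0.3,0,0,0,0,0,0],
])

```text
time_s: 20.25
ee_pos: [0.4613, -0.0971, 0.1619]
eef_rot: [-3.142, -0.0, -0.144]
force: [-0.4, 0.3, 0.2]
grip_width: 0.0282
grip_force: 0.0
```

```bash
python3 - <<'E'
from h import *
o=ctrl.get_obs();show(o)
p=ctrl.camera("wrist");handles(o,p);browns(o,p)
go(.4606,-.098,.032,-.143,o)
E
```

```text
20.25 [ 0.4613 -0.0971  0.1619] [-3.142 -0.    -0.144] F [-0.38  0.3   0.2 ] w 0.0282 0.0
handle 0.61 1028 [130. 284.] [array([ 518.7, -105.4]), array([16.9, 34.1]), np.float64(81.7)]
handle 0.41 115 [129. 189.] [array([558.8, -92.7]), array([284.5, 138.9]), np.float64(46.9)]
dot 485 [ 7. 18.] [0.6176 0.0611 0.092 ]
dot 98 [283. 133.] [ 0.519  -0.1057  0.092 ]
dot 103 [124. 157.] [0.5192 0.008  0.092 ]
turn [-0.    -0.    -0.001] then shift units [-0.012  0.019  2.598]
```

Emit:
move_arm([
  [0.3,0,0,0.6,0,0,0],
  [0.3,0,0,0.6,0,0,0],
  [0.3,0,0,0.6,0,0,0],
  [0.3,0,0,0.5,0,0,0],
  [0.3,0,0,0.3,0,0,0],
  [0.3,0,0,0,0,0,0],
  [0.3,0.1,0,0,0,0,0],
  [0.3,0.1,0,0,0,0,0],
  [0.3,0.04,0,0,0,0,0],
  [0.3,0.04,0,0,0,0,0],
])

```text
time_s: 21.35
ee_pos: [0.4759, -0.099, 0.0325]
eef_rot: [3.141, -0.001, -0.143]
force: [0.4, -0.9, -0.4]
grip_width: 0.0286
grip_force: 0.0
```

Emit:
move_arm([
  [0.3,0.04,0,0,0,0,0],
  [0.3,0.04,0,0,0,0,0],
  [0.3,0.04,0,0,0,0,0],
  [0.3,0.04,0,0,0,0,0],
  [0.3,0.04,0,0,0,0,0],
  [0.3,0.04,0,0,0,0,0],
  [0.3,0.04,0,0,0,0,0],
])

```text
time_s: 22.05
ee_pos: [0.4893, -0.101, 0.0319]
eef_rot: [-3.142, 0.0, -0.143]
force: [-1.9, 0.8, 2.1]
grip_width: 0.0284
grip_force: 1.0
```

Emit:
move_arm([
  [0.3,0.04,0,0,0,0,0],
])

```text
time_s: 22.15
ee_pos: [0.4913, -0.1012, 0.0319]
eef_rot: [-3.142, 0.0, -0.143]
force: [-2.0, -0.5, 1.2]
grip_width: 0.0284
grip_force: 1.0
```

Emit:
move_arm([
  [0.3,0.04,0,0,0,0,0],
])

```text
time_s: 22.25
ee_pos: [0.4933, -0.1016, 0.0319]
eef_rot: [3.142, 0.0, -0.143]
force: [-1.9, 0.6, 1.1]
grip_width: 0.0283
grip_force: 1.0
```

Emit:
move_arm([
  [0.3,0.04,0,0,0,0,0],
])

```text
time_s: 22.35
ee_pos: [0.4953, -0.1018, 0.0319]
eef_rot: [-3.142, 0.0, -0.143]
force: [-2.2, -0.1, 0.8]
grip_width: 0.0278
grip_force: 1.0
```

Emit:
move_arm([
  [0.3,0.04,0,0,0,0,0],
])

```text
time_s: 22.45
ee_pos: [0.4973, -0.1021, 0.0319]
eef_rot: [3.142, 0.0, -0.143]
force: [-2.0, 0.7, 0.4]
grip_width: 0.0283
grip_force: 1.0
```

Emit:
move_arm([
  [0.3,0.04,0,0,0,0,0],
])

```text
time_s: 22.55
ee_pos: [0.4992, -0.1024, 0.0319]
eef_rot: [-3.142, 0.0, -0.143]
force: [-1.8, 1.6, 0.5]
grip_width: 0.0282
grip_force: 1.0
```

Emit:
move_arm([
  [0.3,0.04,0,0,0,0,0],
])

```text
time_s: 22.65
ee_pos: [0.5012, -0.1027, 0.0319]
eef_rot: [-3.142, 0.0, -0.143]
force: [-2.2, -0.3, 1.1]
grip_width: 0.0286
grip_force: 1.0
```

R drags steadily at about 2 N, L about 3–4 N and M about 9 N, the same order in both rounds. So R is smooth (red), M is sharp (green) and L stays. Now I grip R.

Emit:
move_arm([
  [0.3,0,0,0,0,0,0],
  [0.3,-0.1,0,0,0,0,0],
  [0.3,-0.4,0,0,0,0,0],
  [0.5,-0.3,0,-0.3,0,0,0],
  [0.5,0,0,-0.7,0,0,0],
  [0.5,0,0,-0.7,0,0,0],
  [0.5,0,0,-0.7,0,0,0],
  [0.5,0,0,-0.2,0,0,0],
  [0.5,0,0,0,0,0,0],
  [0.5,0,0,0,0,0,0],
])

```text
time_s: 23.65
ee_pos: [0.4609, -0.0968, 0.1608]
eef_rot: [-3.141, 0.001, -0.143]
force: [0.1, 0.2, 0.1]
grip_width: 0.0469
grip_force: 0.0
```

```bash
python3 - <<'E'
from h import *
o=ctrl.get_obs();show(o)
p=ctrl.camera("wrist");handles(o,p);browns(o,p)
go(.539,-.1081,.056,-.143,o)
E
```

```text
23.65 [ 0.4609 -0.0968  0.1608] [-3.141e+00  1.000e-03 -1.430e-01] F [0.11 0.21 0.07] w 0.0469 0.0
handle 0.65 1093 [105. 283.] [array([ 540.5, -108.5]), array([17. , 33.3]), np.float64(82.3)]
dot 445 [ 6. 17.] [0.6171 0.0607 0.092 ]
dot 111 [284. 101.] [ 0.5401 -0.1089  0.092 ]
dot 108 [123. 156.] [0.5192 0.008  0.092 ]
turn [-0.     0.001 -0.   ] then shift units [1.577e+00 1.000e-03 2.095e+00]
```

Emit:
move_arm([
  [0.5,0.4,0,0,0,0,0],
  [0.5,0.4,0,0,0,0,0],
  [0.5,0.4,0,0,0,0,0],
  [0.5,0.4,0,0,0,0,0],
  [0.5,0,0,0.5,0,0,0],
  [0.5,0,0,0.5,0,0,0],
  [0.5,0,0,0.5,0,0,0],
  [0.5,0,0,0.4,0,0,0],
  [0.5,0,0,0.14,0,0,0],
  [0.5,0,0,0,0,0,0],
  [0.1,0,0,0,0,0,0],
  [0.1,0,0,0,0,0,0],
  [0.1,0,0,0,0,0,0],
  [0.1,0,0,0,0,0,0],
  [0.1,0,0,0,0,0,0],
], force=30)

```text
time_s: 25.25
ee_pos: [0.5409, -0.1085, 0.0605]
eef_rot: [3.141, -0.001, -0.143]
force: [-0.1, 0.2, 3.6]
grip_width: 0.018
grip_force: 30.0
```

Emit:
move_arm([
  [0.1,0,0,-0.1,0,0,0],
  [0.1,0,0,-0.3,0,0,0],
  [0.1,0,0,-0.5,0,0,0],
  [0.1,0,0,-0.6,0,0,0],
  [0.1,0,0,-0.6,0,0,0],
  [0.1,0,0,-0.5,0,0,0],
  [0.1,0,0,-0.2,0,0,0],
  [0.1,0,0,0,0,0,0],
])

```text
time_s: 26.05
ee_pos: [0.5407, -0.1084, 0.2003]
eef_rot: [3.142, -0.001, -0.143]
force: [0.2, 0.0, -8.0]
grip_width: 0.0182
grip_force: 30.0
```

Emit:
move_arm([
  [0.1,-0.06,-0.3,0,0,0,0],
  [0.1,-0.1,-0.5,0,0,0,0],
  [0.1,-0.13,-0.6,0,0,0,0],
  [0.1,-0.13,-0.6,0,0,0,0],
  [0.1,-0.13,-0.6,0,0,0,0],
  [0.1,-0.13,-0.6,0,0,0,0],
  [0.1,-0.13,-0.6,0,0,0,0],
  [0.1,-0.13,-0.6,0,0,0,0],
  [0.1,-0.13,-0.6,0,0,0,0],
  [0.1,-0.13,-0.6,0,0,0,0],
  [0.1,-0.13,-0.6,0,0,0,0],
  [0.1,-0.13,-0.6,0,0,0,0],
  [0.1,-0.13,-0.6,0,0,0,0],
  [0.1,-0.1,-0.5,0,0,0,0],
  [0.1,-0.02,-0.2,0,0,0,0],
  [0.1,0,0,0,0,0,-0.1],
  [0.1,0,0,0,0,0,-0.1],
  [0.1,0,0,0,0,0,0],
  [0.1,0,0,0,0,0,0],
])

```text
time_s: 27.95
ee_pos: [0.5135, 0.3044, 0.199]
eef_rot: [3.141, 0.001, 0.054]
force: [0.1, -0.2, -9.0]
grip_width: 0.0175
grip_force: 30.0
```

```bash
python3 - <<'E'
from h import *
o=ctrl.get_obs();show(o)
p=ctrl.camera("wrist");cv2.imwrite("pics/w4.png",p["color"])
go(.514,.304,.047,.05,o)
E
```

```text
27.95 [0.5135 0.3044 0.199 ] [3.141e+00 1.000e-03 5.400e-02] F [ 0.08 -0.2  -9.03] w 0.0175 29.99805450439453
turn [0.001 0.001 0.004] then shift units [0.009 0.009 3.04 ]
```

View pics/w4.png

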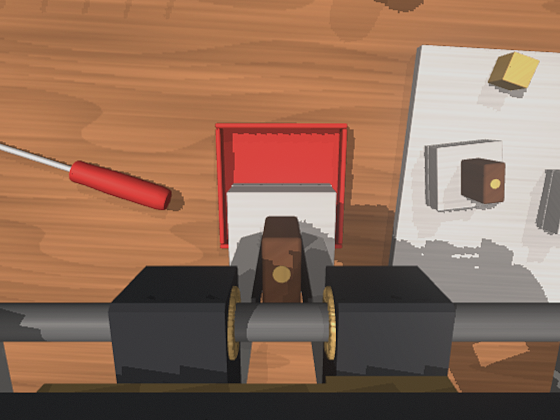

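The holder is held upright and lined up with the red tray (both centred near column 281), so I lower it.

Emit:
move_arm([
  [0.1,0,0,0.3,0,0,0],
  [0.1,0,0,0.5,0,0,0],
  [0.1,0,0,0.5,0,0,0],
  [0.1,0,0,0.5,0,0,0],
  [0.1,0,0,0.5,0,0,0],
  [0.1,0,0,0.3,0,0,0],
  [0.1,0,0,0.2,0,0,0],
  [0.1,0,0,0.1,0,0,0],
  [0.1,0,0,0.06,0,0,0],
  [0.1,0,0,0.04,0,0,0],
  [0.1,0,0,0,0,0,0],
  [0.1,0,0,0,0,0,0],
])

```text
time_s: 29.2
ee_pos: [0.5141, 0.3048, 0.0505]
eef_rot: [-3.141, -0.001, 0.057]
force: [-0.5, -0.5, -9.4]
grip_width: 0.0177
grip_force: 30.0
```

Emit:
move_arm([
  [0.1,0,0,0.03,0,0,0],
  [0.1,0,0,0.03,0,0,0],
  [0.1,0,0,0.02,0,0,0],
  [0.1,0,0,0,0,0,0],
])

```text
time_s: 29.6
ee_pos: [0.5138, 0.3047, 0.0459]
eef_rot: [3.142, 0.0, 0.057]
force: [-0.3, 0.7, -7.2]
grip_width: 0.018
grip_force: 30.0
```

Emit:
move_arm([
  [0.1,0,0,0.02,0,0,0],
  [0.1,0,0,0,0,0,0],
])

```text
time_s: 29.8
ee_pos: [0.5142, 0.3049, 0.0455]
eef_rot: [-3.141, -0.001, 0.057]
force: [-0.8, -0.8, -1.9]
grip_width: 0.0181
grip_force: 30.0
```

Emit:
move_arm([
  [0.5,0,0,0,0,0,0],
  [0.5,0,0,0,0,0,0],
  [0.5,0,0,0,0,0,0],
  [0.5,0,0,-0.3,0,0,0],
  [0.5,0,0,-0.7,0,0,0],
  [0.5,0,0,-0.7,0,0,0],
  [0.5,0,0,-0.6,0,0,0],
  [0.5,-0.18,0.59,0,0,0,0],
  [0.5,-0.18,0.59,0,0,0,0],
  [0.5,-0.18,0.59,0,0,0,0],
  [0.5,-0.18,0.59,0,0,0,0],
  [0.5,-0.18,0.59,0,0,0,0],
  [0.5,-0.18,0.59,0,0,0,0],
  [0.5,-0.18,0.59,0,0,0,0],
  [0.5,-0.18,0.59,0,0,0,0],
  [0.5,-0.18,0.59,0,0,0,0],
  [0.5,-0.18,0.59,0,0,0,0],
  [0.5,0,0,0,0,0,0],
  [0.5,0,0,0,0,0,0],
])

```text
time_s: 31.7
ee_pos: [0.441, 0.0048, 0.161]
eef_rot: [3.142, -0.002, 0.055]
force: [0.2, -0.5, 0.2]
grip_width: 0.0471
grip_force: 0.0
```

```bash
python3 - <<'E'
from h import *
o=ctrl.get_obs();show(o)
p=ctrl.camera("wrist");handles(o,p);browns(o,p);cv2.imwrite("pics/w5.png",p["color"])
go(.5192,.0075,.058,.041,o)
E
```

```text
31.7 [0.441  0.0048 0.161 ] [ 3.142e+00 -2.000e-03  5.500e-02] F [ 0.17 -0.53  0.25] w 0.0471 0.0
dot 140 [100.  61.] [0.5401 0.1319 0.092 ]
dot 106 [286. 104.] [0.5194 0.0072 0.092 ]
turn [ 0.    -0.002  0.014] then shift units [1.565 0.01  2.059]
```

View pics/w5.png

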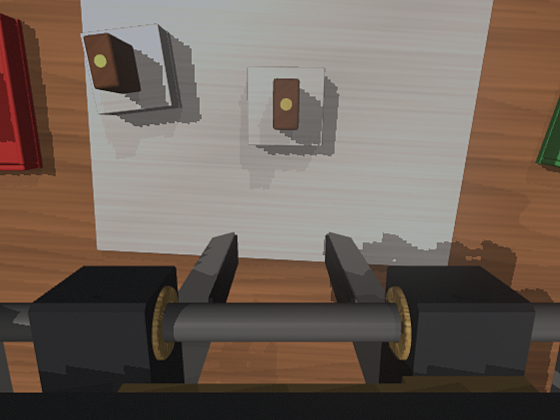

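The middle holder is at (286,104), aligned with the gripper. I grip it next.

Emit:
move_arm([
  [0.5,0,0,0,0,0,0.014],
  [0.5,0.4,0,0,0,0,0],
  [0.5,0.4,0,0,0,0,0],
  [0.5,0.4,0,0,0,0,0],
  [0.5,0.37,0,0,0,0,0],
  [0.5,0,0,0.5,0,0,0],
  [0.5,0,0,0.5,0,0,0],
  [0.5,0,0,0.5,0,0,0],
  [0.5,0,0,0.4,0,0,0],
  [0.5,0,0,0.14,0,0,0],
  [0.5,0,0,0,0,0,0],
  [0.1,0,0,0,0,0,0],
  [0.1,0,0,0,0,0,0],
  [0.1,0,0,0,0,0,0],
  [0.1,0,0,0,0,0,0],
  [0.1,0,0,0,0,0,0],
], force=30)

```text
time_s: 33.4
ee_pos: [0.5195, 0.0082, 0.0586]
eef_rot: [3.141, -0.001, 0.043]
force: [-1.8, -1.9, 6.6]
grip_width: 0.0181
grip_force: 30.0
```

Emit:
move_arm([
  [0.1,0,0,-0.1,0,0,0],
  [0.1,0,0,-0.3,0,0,0],
  [0.1,0,0,-0.5,0,0,0],
  [0.1,0,0,-0.6,0,0,0],
  [0.1,0,0,-0.6,0,0,0],
  [0.1,0,0,-0.5,0,0,0],
  [0.1,0,0,-0.2,0,0,0],
  [0.1,0,0,0,0,0,0],
])

```text
time_s: 34.2
ee_pos: [0.5192, 0.0085, 0.1982]
eef_rot: [-3.142, -0.001, 0.043]
force: [0.3, 0.5, -8.2]
grip_width: 0.0176
grip_force: 30.0
```

Emit:
move_arm([
  [0.1,0,0.3,0,0,0,0],
  [0.1,0.01,0.5,0,0,0,0],
  [0.1,0.01,0.6,0,0,0,0],
  [0.1,0.01,0.6,0,0,0,0],
  [0.1,0.01,0.6,0,0,0,0],
  [0.1,0.01,0.6,0,0,0,0],
  [0.1,0.01,0.6,0,0,0,0],
  [0.1,0.01,0.6,0,0,0,0],
  [0.1,0.01,0.6,0,0,0,0],
  [0.1,0.01,0.6,0,0,0,0],
  [0.1,0.01,0.5,0,0,0,0],
  [0.1,0.01,0.27,0,0,0,0],
  [0.1,0,0,0,0,0,0.085],
  [0.1,0,0,0,0,0,0.085],
  [0.1,0,0,0,0,0,0],
  [0.1,0,0,0,0,0,0],
])

```text
time_s: 35.8
ee_pos: [0.538, -0.3094, 0.197]
eef_rot: [-3.141, 0.001, -0.125]
force: [0.5, 0.2, -8.0]
grip_width: 0.0175
grip_force: 30.0
```

```bash
python3 - <<'E'
from h import *
o=ctrl.get_obs();show(o)
p=ctrl.camera("wrist");cv2.imwrite("pics/w6.png",p["color"])
go(.539,-.310,.044,-.13,o)
E
```

```text
35.8 [ 0.538  -0.3094  0.197 ] [-3.141e+00  1.000e-03 -1.250e-01] F [ 0.48  0.23 -8.04] w 0.0175 29.997705817222595
turn [-0.001  0.001  0.005] then shift units [0.022 0.009 3.06 ]
```

View pics/w6.png

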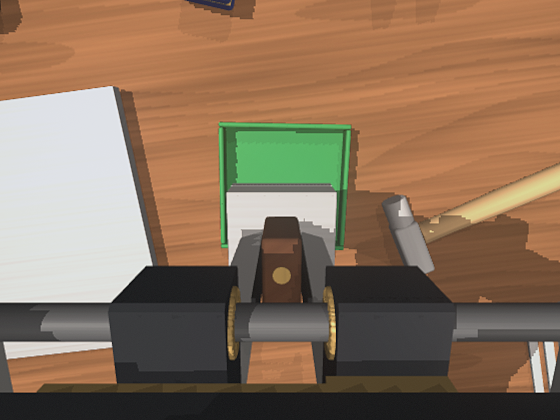

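The holder is upright over the green tray, its block centred at column 282 and the tray at about 285. I lower it.

Emit:
move_arm([
  [0.1,0,0,0.3,0,0,0],
  [0.1,0,0,0.5,0,0,0],
  [0.1,0,0,0.5,0,0,0],
  [0.1,0,0,0.5,0,0,0],
  [0.1,0,0,0.5,0,0,0],
  [0.1,0,0,0.3,0,0,0],
  [0.1,0,0,0.2,0,0,0],
  [0.1,0,0,0.1,0,0,0],
  [0.1,0,0,0.06,0,0,0],
  [0.1,0,0,0.04,0,0,0],
  [0.1,0,0,0.02,0,0,0],
  [0.1,0,0,0,0,0,0],
])

```text
time_s: 37.05
ee_pos: [0.5384, -0.3097, 0.0473]
eef_rot: [3.141, -0.001, -0.127]
force: [-0.1, 0.4, -8.2]
grip_width: 0.0177
grip_force: 30.0
```

Emit:
move_arm([
  [0.1,0,0,0.02,0,0,0],
  [0.1,0,0,0,0,0,0],
])

```text
time_s: 37.25
ee_pos: [0.5383, -0.3096, 0.046]
eef_rot: [3.142, -0.0, -0.127]
force: [-0.4, 0.2, -8.4]
grip_width: 0.0178
grip_force: 30.0
```

Emit:
move_arm([
  [0.1,0,0,0.02,0,0,0],
  [0.1,0,0,0.02,0,0,0],
  [0.1,0,0,0,0,0,0],
])

```text
time_s: 37.55
ee_pos: [0.5383, -0.3096, 0.0439]
eef_rot: [3.142, 0.0, -0.127]
force: [-0.7, -0.1, -7.0]
grip_width: 0.018
grip_force: 30.0
```

Emit:
move_arm([
  [0.1,0,0,0.02,0,0,0],
  [0.1,0,0,0,0,0,0],
  [0.5,0,0,0,0,0,0],
  [0.5,0,0,0,0,0,0],
  [0.5,0,0,0,0,0,0],
  [0.5,0,0,-0.3,0,0,0],
  [0.5,0,0,-0.6,0,0,0],
  [0.5,0,0,-0.7,0,0,0],
  [0.5,0,0,-0.7,0,0,0],
  [0.5,0,0,-0.5,0,0,0],
  [0.5,-0.5,0,0,0,0,0],
  [0.5,-0.6,0,0,0,0,0],
  [0.5,-0.6,0,0,0,0,0],
  [0.5,-0.6,0,0,0,0,0],
  [0.5,0,0,0,0,0,0],
  [0.5,0,0,0,0,0,0],
])

```text
time_s: 39.15
ee_pos: [0.4244, -0.2953, 0.1844]
eef_rot: [3.141, -0.002, -0.128]
force: [-0.7, -0.3, -0.0]
grip_width: 0.0472
grip_force: 0.0
```

```bash
python3 - <<'E'
from h import *
show()
p=ctrl.camera("top");a=p["color"][120:340,110:450]
cv2.imwrite('pics/top2.png',cv2.resize(a,None,fx=2.3,fy=2.3,interpolation=2))
E
```

```text
39.15 [ 0.4244 -0.2953  0.1844] [ 3.141e+00 -2.000e-03 -1.280e-01] F [-0.69 -0.35 -0.04] w 0.0472 0.0
```

View pics/top2.png

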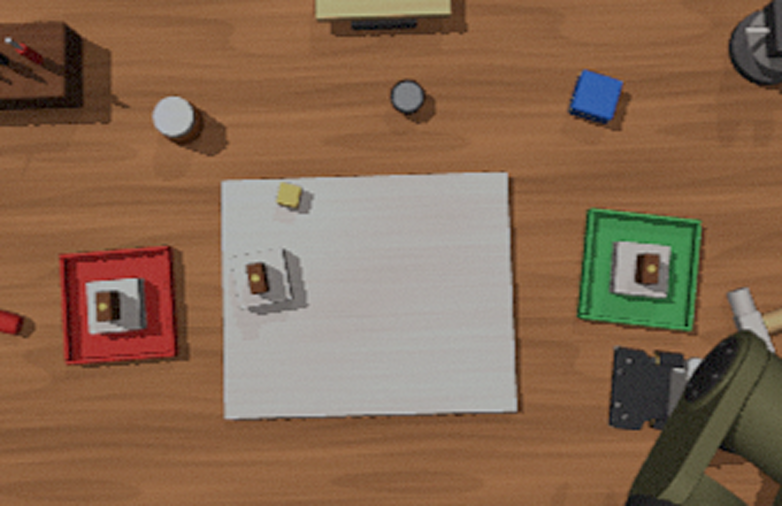

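Both trays hold an upright holder near the centre (crop (115,306) and (642,270)). The third stands on the plate at (262,280), and everything else is where it was.

```bash
python3 -c "
from station import ctrl
print(ctrl.hand_in())"
```

```text
the job is handed in; nothing more can be done
None
```

I slid all three holders at least 5 cm, put the easiest (about 2 N) in the red tray and the hardest (about 9 N) in the green, left the third (3–4 N) on the plate, and handed in at about 39 s; the easy one read above the expected 0.7 N, so I ranked by order, which held when I re-slid the two lighter ones.

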